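# Set the felting bench's hot water valve to one turn open

### The arm

A 6-joint arm with a two-finger parallel gripper is mounted at the origin on the work surface. World frame = base frame: x ahead of the robot, y to its left, z up, the work surface at z = 0. Lengths are in mm, angles in rad, forces in N, time in s.
With the tool pointing down it reaches from about 275 to 1000 mm from the base axis. Payload 8.4 kg.
Tool frame: the origin (TCP) lies between the finger pads; the fingertips stand 17 mm ahead of it and the grasp point (between the pads) lies 2 mm behind it (r.tcp_to_tips is the distance from the TCP to the fingertips, in mm); z points along the fingers, y is the line along which they close (so a half turn about z gives the same grasp; the last joint's range is limited). The gripper opens to 85 mm and grips with 20 to 120 N. Pads are 22 mm wide; open, the fingers measure 114 mm over their backs; the gripper's body (76 mm by 85 mm) begins 54 mm behind the grasp point. The pads swing forward as they close: fully open they stand 13 mm farther back than shut.
Start: joints at [-1.349, 0.353, 1.633, -0, 1.155, -0.002], TCP at [138.709, -609.416, 248.281] pointing down, gripper open.
Joint ranges: [-2.63, 2.63], [-0.92, 2.1], [0.06, 2.66], [-1.3, 4.44], [0, 2.69], [-3.02, 3.02]. Speed limits (rad/s): [2.22, 2.22, 2.79, 3.14, 3.14, 3.14].

### API

Orientations are given as [roll, pitch, yaw] about the fixed x, y, z axes, in that order (R = Rz(yaw) Ry(pitch) Rx(roll)).
In Python, from rig import r gives the robot as it stands. The module is installed in compiled form; this text tells all that it offers.
- The arm moves only by the tool apply_moves, never from a script. Its argument "series" is text: rows parted by semicolons, each of 7 numbers parted by spaces: the shift along the tool's x, y, z in cm, then the turn, a rotation vector about the tool's x, y, z in rad, then the gripper's target within -1 to 1 (shut at 1, half-way at 0, fully open at -1). In form: tx ty tz rx ry rz fingers; .... A call has exactly 10 rows; each row shifts and turns the commanded pose from where the row before left it, along the tool's axes as they then stand; what a row does not reach is not made up. A row lasts 1/12 s, in which the tool goes at most 41.7 mm and 7.16 degrees, less where a joint would pass 70% of its speed; a pose out of reach is approached as far as the arm can. A call with a gripper value outside its range is refused whole. The fingers move at their own pace and stop on an object; "squeeze" is the grip in N (left out, the last holds). Time passes only in rows, so rows that do not move let the fingers close, or fill a call up. It gives the time, the measured TCP pose, the force and the opening at its end, in the units of the state.
- r.sense(): the state, without advancing time (a new reading comes with each control period).
- r.grab_frame(name): name is "scene" or "top"; returns the picture (480x640x3 uint8, blue, green, red); there is no depth.
- r.camera_info(name): a dict with "K" (3x3 intrinsics, pixels), "extrinsics" (4x4, takes a point from camera to world coordinates). Camera axes: x right, y down, z forward; pixel columns grow to the right and rows downward; lengths in mm; the calibration is good to about 2 mm. A picture is of the moment at which its call begins. camera_info takes no time and is no camera call.
- r.sign_off(): hands the job in, once; it reports no verdict.
The state is a dict: "clock": time; "qpos": joint angles; "qvel": joint speeds; "joint_efforts": joint torques, N m; "eef_pos": TCP position; "tcp_rot": TCP orientation; "contact_force": force on the tool from outside, world axes, zero at the start; "wrist_torque": the same for the moment, N m; "opening": opening from 0.0 (shut) to 1.0 (fully open).
Only numpy, scipy, OpenCV 4.12 (cv2) and the standard library are available. Lean on these libraries where they do the work, as an engineer would, in place of code of your own. Each camera call takes 0.05 s, during which the arm holds its last target. There are 200 camera calls.

### The job

The red-wheeled hot water valve of the felting bench has been left a little open, and there is a lot of play between its wheel and its stem nut. Wind it shut, clockwise, until you feel the gate come snug on its rubber seat, without forcing it down; then open it by one full turn, counted only from where the play is taken up and the wheel begins to drive the stem, let go and leave it so. Leave the blue valve as it is and do not push the bottle, soap or crock about.

Things in the scene. Friction and masses are not known exactly. Their poses are not given: they have to be found in the camera images.
- hot_valve: The valve to be set: bronze gate valve with a red handwheel on top, fixed to the bench in a 42 mm copper pipe. Origin on the bench under the wheel's axis; z up, the wheel turns about it; x along the pipe, which reaches 140 mm either way, 106 mm high; flanges 110 mm across, top at 140 mm; bonnet and yoke (within 46 mm of the axis) reach up to 221 mm, just under the hub.
- hot_wheel: Its red handwheel, level, 156 mm across, free of rise and fall. Origin at its centre, 238 mm over the bench; z up; its yaw is the wheel's angle. Round rim 14 mm thick, centre line at radius 71 mm; hub 32 mm across, 24 mm high; 3 round spokes 12 mm thick at 0, 120, 240 degrees from its x axis. The 3 windows between hub and rim are 48 mm wide, open below for 16 mm under the wheel's middle.
- hot_mark (a point): White paint dab on the red rim, on the wheel's x axis, 71 mm from the centre. Clockwise from above shuts, anticlockwise opens. The wheel is loose on its nut: through a play of a quarter to a third of a turn it moves with almost no effort (0.02 N m) and the stem stands still; it may begin anywhere in this play. Beyond it the wheel drives the nut.
- hot_tip (a point): Top end of the red valve's threaded stem (12 mm thick), which stands out of the hub on the axis and rises with the gate without turning: 270 mm over the bench where the gate just touches its seat, higher by 2 mm for each turn that the nut is driven open. It begins 0.15 to 0.7 turn open. Pose readings are far too coarse to set the valve by; go by feel.
- hot_hub (a point): Top middle of the red hub, 12 mm above the wheel's middle plane. Driving the nut takes about 0.4 N m either way (10 N at 40 mm from the axis), some 0.25 N m is felt when the push pauses; it stays where left. On the rubber seat the moment rises to 0.6 N m and climbs by 0.7 N m per further radian: snug is 0.6 to 0.9 N m; at about 1.25 N m the seat is crushed. Let go, the rubber eases back.
- cold_valve: The cold water valve, the same in every way but with a blue wheel, to be left alone. The two stand side by side, red left or right. Origin and axes as for the red one.
- cold_mark (a point): The white dab of paint on the blue wheel's rim, 71 mm from that wheel's axis, 238 mm over the bench.
- bottle: White plastic bottle, 56 mm across, 140 mm high, standing between the valves on the robot's side. Origin: centre of its underside.
- soap: Bar of green soap, 75 x 50 x 30 mm, lying between the valves, farther back. Origin: centre of its underside.
- crock: Brown stoneware pot, 124 mm across the rim, 120 mm high, open on top, with two black handles, standing on the left of the valves. Origin: centre of its underside.

How it is judged (in metres and radians):
On the way, in this order (a step that is already met when the one before it is completed fails the run):
1. the red valve is wound down until its gate bears on its seat (z of hot_tip in the frame of hot_valve below 0.2701 m), for 0.2 s.
2. the gate is then raised by one turn of the stem nut (z of hot_tip in the frame of hot_valve between 0.2716 and 0.2724 m), for 0.3 s.
At the end, for the whole second after the job is handed in: The red valve's gate stands one turn above its seat, give or take a fifth of a turn (stem top 1.6 to 2.4 mm above its shut height of 270 mm), having first been wound down onto the seat; the wheel is at rest (all of step 2 and angular speed of hot_wheel below 0.1 rad/s); the robot touches nothing.
It fails at once if the gate is forced more than 0.3 mm (0.15 turn past first touch) into its rubber seat (z of hot_tip in the frame of hot_valve below 0.2697 m).
It fails at once if the blue wheel's paint mark moves by more than 20 mm (distance of cold_mark from where it was at the start of the episode above 0.02 m).
It fails at once if the bottle, soap or crock is moved by more than 30 mm (distance of any of bottle, soap, crock from where it was at the start of the episode above 0.03 m).
It also fails if it takes over 72 s, if anything falls off the work surface, if the arm or the gripper's body presses on something with over 40 N, if the wrist force passes 120 N, or if a joint passes its speed limit or range.

## Working session

There is one attempt and no reset: what is moved stays moved. The work goes in short steps, Python scripts to look and compute and a tool call to move; the robot and the scene stay as the last step left them, time stands still between calls to the robot, and variables do not carry over. Pictures are saved under pics/ and viewed, on a budget of 10 in all, crops included, one or two more only if the job needs it, and the job is handed in when it is done.

Besides the shell and the picture viewer there is one more tool, called after "Request:" as a command line: name --argument value ..., lists and objects as JSON in quotes. apply_moves: Moves the arm, as the interface text tells. Its arguments: {"type":"object","properties":{"series":{"type":"string"},"squeeze":{"type":"number"}},"required":["series"]}

```bash
mkdir -p pics; python3 - <<'E'
from rig import r
import cv2,numpy as np
for n in("scene","top"):
    im=r.grab_frame(n); cv2.imwrite(f"pics/{n}0.png",im)
    c=r.camera_info(n); print(n,np.round(c["K"],1).tolist(),np.round(c["extrinsics"],3).tolist())
a=cv2.imread("pics/scene0.png");b=cv2.imread("pics/top0.png")
print(r.sense(), r.tcp_to_tips)
E
```

```text
scene [[558.6, 0.0, 332.4], [0.0, 558.6, 244.3], [0.0, 0.0, 1.0]] [[0.282, 0.761, -0.584, 1174.352], [0.959, -0.22, 0.176, -56.197], [0.006, -0.61, -0.792, 1024.323], [0.0, 0.0, 0.0, 1.0]]
top [[465.2, 0.0, 314.4], [0.0, 465.2, 246.3], [0.0, 0.0, 1.0]] [[0.01, -0.991, 0.132, 427.096], [-1.0, -0.012, -0.017, 122.413], [0.018, -0.132, -0.991, 1007.174], [0.0, 0.0, 0.0, 1.0]]
{'clock': 0.1, 'qpos': array([-1.34938998e+00,  3.53590214e-01,  1.63404572e+00,  4.76457476e-06,
        1.15521564e+00, -2.43663851e-03]), 'qvel': array([ 0.00065787, -0.00244675, -0.00182428, -0.00027167,  0.00159054,
        0.00028517]), 'joint_efforts': array([-1.57304721e-04, -6.06356335e+01, -3.42820930e+01,  7.34398782e-05,
        4.01540179e-03, -3.66912593e-05]), 'eef_pos': array([ 138.62686834, -609.01812398,  247.63568437]), 'tcp_rot': array([-3.14033375e+00, -7.42411034e-06,  2.23841050e-01]), 'contact_force': array([ 0.34252478,  0.26933679, -0.47838911]), 'wrist_torque': array([-0.00673071,  0.03166903, -0.03345645]), 'opening': 0.9964310064610711} 17.0
```

View pics/top0.png

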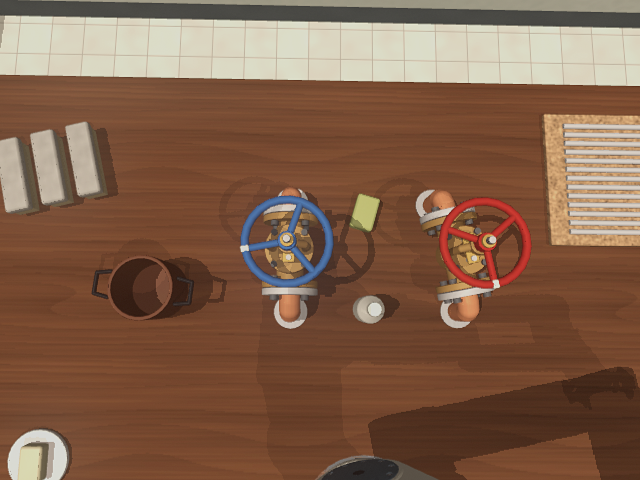

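View pics/scene0.png

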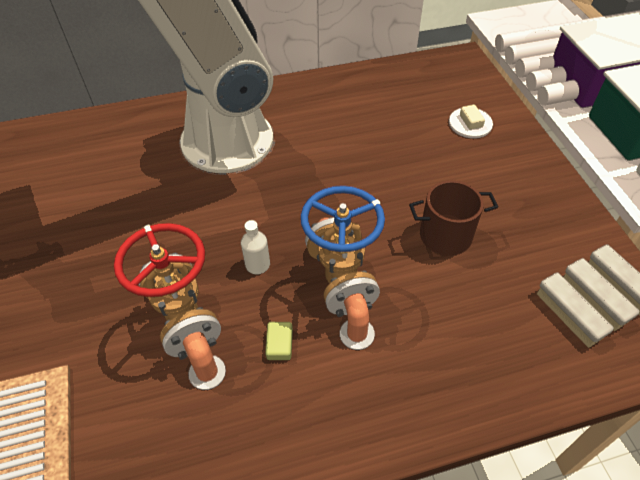

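```bash
cat > h.py <<'E'
import cv2,numpy as np
from rig import r
def cast(n,uv,z):
    c=r.camera_info(n);K=np.array(c["K"]);E=np.array(c["extrinsics"])
    uv=np.atleast_2d(np.float64(uv)); d=np.c_[uv,np.ones(len(uv))]@np.linalg.inv(K).T@E[:3,:3].T
    o=E[:3,3]; return o+d*((z-o[2])/d[:,2])[:,None]
def masks(im):
    h=cv2.cvtColor(im,cv2.COLOR_BGR2HSV)
    red=((h[...,0]<4)|(h[...,0]>174))&(h[...,1]>190)&(h[...,2]>90)
    return red.astype(np.uint8),h
def wheel(n,im):
    m,h=masks(im)
    k,l,s,_=cv2.connectedComponentsWithStats(m); i=1+np.argmax(s[1:,4])
    pts=np.argwhere(l==i)[:,::-1]; hull=cv2.convexHull(pts.astype(np.int32))[:,0]
    P=cast(n,hull,238)[:,:2]
    A=np.c_[2*P,np.ones(len(P))];x=np.linalg.lstsq(A,(P**2).sum(1),rcond=None)[0]
    c=x[:2];R=np.sqrt(x[2]+c@c)
    w=np.argwhere((h[...,1]<45)&(h[...,2]>190))[:,::-1]
    Q=cast(n,w,238)[:,:2];d=np.hypot(*(Q-c).T);Q=Q[(d>60)&(d<82)]
    q=np.median(Q,0)-c if len(Q) else np.array([0,0])
    return c,R,len(Q),np.hypot(*q),np.arctan2(q[1],q[0])
E
python3 - <<'E'
from h import *
for n in("scene","top"): print(n,wheel(n,cv2.imread(f"pics/{n}0.png")))
E
```

```text
scene (array([ 539.28798037, -178.8488956 ]), np.float64(77.62450818963904), 26, np.float64(75.17998859727805), np.float64(-2.9487966965863293))
top (array([ 540.87506721, -177.11994353]), np.float64(77.16906619184387), 95, np.float64(70.6112996624853), np.float64(3.10045642382696))
```

Request:
apply_moves --series "0 0 -2.5 0 0 0.056 1;0 0 -2.5 0 0 0.056 1;0 0 -2.5 0 0 0.056 1;0 0 -2.5 0 0 0.056 1;2.43 -2.46 0 0 0 0 1;2.43 -2.46 0 0 0 0 1;2.43 -2.46 0 0 0 0 1;2.43 -2.46 0 0 0 0 1;2.43 -2.46 0 0 0 0 1;2.43 -2.46 0 0 0 0 1" --squeeze 40

```text
clock: 0.93
eef_pos: [285.2, -460.4, 348.0]
tcp_rot: [-3.141, 0.0, -0.001]
contact_force: [0.6, -0.3, -0.5]
opening: -0.003
```

Request:
apply_moves --series "2.43 -2.46 0 0 0 0 1;2.43 -2.46 0 0 0 0 1;2.43 -2.46 0 0 0 0 1;2.43 -2.46 0 0 0 0 1;2.43 -2.46 0 0 0 0 1;2.43 -2.46 0 0 0 0 1;2.43 -2.46 0 0 0 0 1;2.43 -2.46 0 0 0 0 1;2.43 -2.46 0 0 0 0 1;0 0 0 0 0 0 1"

```text
clock: 1.77
eef_pos: [506.5, -236.5, 347.9]
tcp_rot: [-3.14, -0.001, 0.003]
contact_force: [-0.5, -0.0, -1.0]
opening: 0.004
```

Request:
apply_moves --series "2.1 -2.05 0 0 0 0 1;0 0 1 0 0 0 1;0 0 1 0 0 0 1;0 0 1 0 0 0 1;0 0 1 0 0 0 1;0 0 1 0 0 0 1;0 0 0.5 0 0 0 1;0 0 0 0 0 0 1;0 0 0 0 0 0 1;0 0 0 0 0 0 1"

```text
clock: 2.6
eef_pos: [524.5, -220.3, 293.8]
tcp_rot: [3.141, -0.001, -0.001]
contact_force: [0.9, 0.8, -0.4]
opening: -0.001
```

```bash
python3 - <<'E'
from h import *
o=[]
for n,(u,v) in (("scene",(160,250)),("top",(485,245))):
    im=r.grab_frame(n); cv2.imwrite(f"pics/{n}1.png",im)
    c=im[max(v-90,0):v+90,max(u-90,0):u+90]; o.append(cv2.resize(c,(400,400),interpolation=cv2.INTER_CUBIC))
cv2.imwrite("pics/c1.png",np.hstack(o)); s=r.sense(); print(s["clock"],s["eef_pos"],s["qpos"],s["contact_force"],s["wrist_torque"])
E
```

```text
2.7 [ 524.58145807 -220.21844644  293.93918466] [-4.00089197e-01  2.24072190e-01  1.70532149e+00 -7.32382962e-06
  1.21106521e+00  1.17099297e+00] [ 1.12725703 -0.70107269 -0.08086759] [ 0.04427332 -0.03089984 -0.02758885]
```

View pics/c1.png

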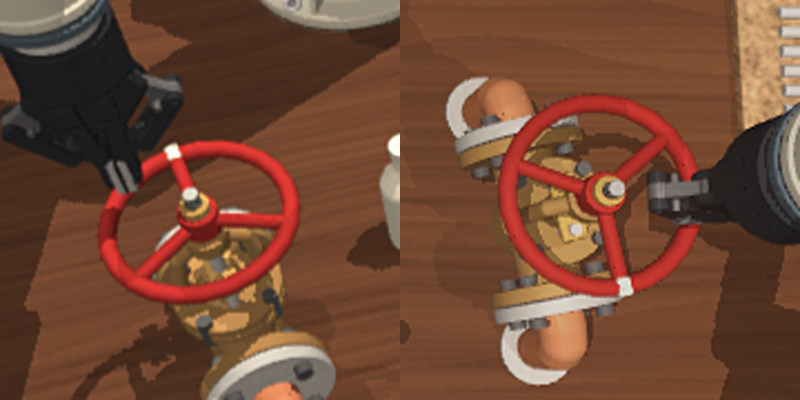

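Request:
apply_moves --series "0.28 -0.43 0 0 0 0 1;0 0 0.8 0 0 0 1;0 0 0.8 0 0 0 1;0 0 0.8 0 0 0 1;0 0 0.8 0 0 0 1;0 0 0.8 0 0 0 1;0 0 0.8 0 0 0 1;0 0 0 0 0 0 1;0 0 0 0 0 0 1;0 0 0 0 0 0 1"

```text
clock: 3.53
eef_pos: [527.3, -215.8, 245.4]
tcp_rot: [3.142, -0.0, -0.0]
contact_force: [-0.4, -0.0, 0.0]
opening: -0.001
```

```bash
cat >> h.py <<'E'
C=np.array([540.,-178.])
def st(a=None):
    s=r.sense();p=s["eef_pos"][:2]-C;F=s["contact_force"]
    print("t %.2f z %.1f r %.1f ang %.3f F %s Tz %.3f  M(axis) %.3f"%(s["clock"],s["eef_pos"][2],np.hypot(*p),np.arctan2(p[1],p[0]),np.round(F,1),s["wrist_torque"][2],s["wrist_torque"][2]+(p[0]*F[1]-p[1]*F[0])/1000), "p",np.round(p,1))
    return p
def arc(p,angs,R=40):
    # tool-frame rows (cm) from relative position p through the angles
    q=np.array(p)
    for a in angs:
        n=R*np.array([np.cos(a),np.sin(a)]);d=(n-q)/10;q=n
        print("%.2f %.2f 0 0 0 0 1"%(d[0],-d[1]),end=";")
    print()
E
python3 - <<'E'
from h import *
p=st(); a=np.arctan2(p[1],p[0]); arc(p,a-np.arange(1,11)*.12)
E
```

```text
t 3.53 z 245.4 r 39.9 ang -1.896 F [-0.4 -0.   0. ] Tz -0.056  M(axis) -0.070 p [-12.7 -37.8]
-0.45 -0.17 0 0 0 0 1;-0.42 -0.23 0 0 0 0 1;-0.39 -0.28 0 0 0 0 1;-0.35 -0.33 0 0 0 0 1;-0.31 -0.37 0 0 0 0 1;-0.27 -0.40 0 0 0 0 1;-0.22 -0.43 0 0 0 0 1;-0.16 -0.45 0 0 0 0 1;-0.11 -0.47 0 0 0 0 1;-0.05 -0.48 0 0 0 0 1;
```

Request:
apply_moves --series "-0.45 -0.17 0 0 0 0 1;-0.42 -0.23 0 0 0 0 1;-0.39 -0.28 0 0 0 0 1;-0.35 -0.33 0 0 0 0 1;-0.31 -0.37 0 0 0 0 1;-0.27 -0.40 0 0 0 0 1;-0.22 -0.43 0 0 0 0 1;-0.16 -0.45 0 0 0 0 1;-0.11 -0.47 0 0 0 0 1;-0.05 -0.48 0 0 0 0 1"

```text
clock: 4.37
eef_pos: [499.6, -179.1, 245.3]
tcp_rot: [3.142, 0.0, -0.0]
contact_force: [-0.4, -0.3, -0.4]
opening: 0.001
```

```bash
python3 - <<'E'
from h import *
p=st(); a=-1.896-1.2
for k in range(2): r.grab_frame("top"); st()
arc(40*np.array([np.cos(a),np.sin(a)]),a-np.arange(1,11)*.06)
E
```

```text
t 4.37 z 245.3 r 40.4 ang -3.115 F [-0.4 -0.3 -0.4] Tz -0.031  M(axis) -0.018 p [-40.4  -1.1]
t 4.42 z 245.2 r 40.5 ang -3.133 F [0.8 0.1 0.3] Tz -0.007  M(axis) -0.013 p [-40.5  -0.4]
t 4.47 z 245.2 r 40.3 ang -3.123 F [-0.4  0.2 -0.5] Tz 0.072  M(axis) 0.065 p [-40.3  -0.7]
-0.00 -0.24 0 0 0 0 1;0.01 -0.24 0 0 0 0 1;0.03 -0.24 0 0 0 0 1;0.04 -0.24 0 0 0 0 1;0.05 -0.23 0 0 0 0 1;0.07 -0.23 0 0 0 0 1;0.08 -0.23 0 0 0 0 1;0.09 -0.22 0 0 0 0 1;0.11 -0.21 0 0 0 0 1;0.12 -0.21 0 0 0 0 1;
```

```bash
python3 - <<'E'
from h import *
a=-3.096
arc(40*np.array([np.cos(a),np.sin(a)]),a-np.arange(1,11)*.1)
E
```

```text
0.00 -0.40 0 0 0 0 1;0.04 -0.40 0 0 0 0 1;0.08 -0.39 0 0 0 0 1;0.12 -0.38 0 0 0 0 1;0.16 -0.37 0 0 0 0 1;0.19 -0.35 0 0 0 0 1;0.23 -0.33 0 0 0 0 1;0.26 -0.30 0 0 0 0 1;0.29 -0.28 0 0 0 0 1;0.31 -0.25 0 0 0 0 1;
```

Request:
apply_moves --series "0.00 -0.40 0 0 0 0 1;0.04 -0.40 0 0 0 0 1;0.08 -0.39 0 0 0 0 1;0.12 -0.38 0 0 0 0 1;0.16 -0.37 0 0 0 0 1;0.19 -0.35 0 0 0 0 1;0.23 -0.33 0 0 0 0 1;0.26 -0.30 0 0 0 0 1;0.29 -0.28 0 0 0 0 1;0.31 -0.25 0 0 0 0 1"

```text
clock: 5.3
eef_pos: [515.9, -145.3, 245.0]
tcp_rot: [3.141, 0.002, 0.0]
contact_force: [-8.4, -8.3, 1.1]
opening: -0.004
```

```bash
python3 - <<'E'
from h import *
st(); a=-4.096
for k in range(2): im=r.grab_frame("top"); st()
print(wheel("top",im))
arc(40*np.array([np.cos(a),np.sin(a)]),a-np.arange(1,11)*.05)
E
```

```text
t 5.30 z 245.0 r 40.6 ang 2.206 F [-8.4 -8.3  1.1] Tz -0.040  M(axis) 0.436 p [-24.1  32.7]
t 5.35 z 244.9 r 40.6 ang 2.206 F [-7.6 -7.6  1.9] Tz -0.016  M(axis) 0.417 p [-24.1  32.7]
t 5.40 z 244.8 r 40.5 ang 2.216 F [-6.1 -6.   2.2] Tz -0.025  M(axis) 0.321 p [-24.4  32.4]
(array([ 550.13398516, -167.16050837]), np.float64(65.76444568943522), 85, np.float64(72.2146762338297), np.float64(0.967491252637874))
0.17 -0.11 0 0 0 0 1;0.17 -0.10 0 0 0 0 1;0.18 -0.09 0 0 0 0 1;0.18 -0.09 0 0 0 0 1;0.18 -0.08 0 0 0 0 1;0.19 -0.07 0 0 0 0 1;0.19 -0.06 0 0 0 0 1;0.19 -0.05 0 0 0 0 1;0.20 -0.04 0 0 0 0 1;0.20 -0.03 0 0 0 0 1;
```

Request:
apply_moves --series "0.17 -0.11 0 0 0 0 1;0.17 -0.10 0 0 0 0 1;0.18 -0.09 0 0 0 0 1;0.18 -0.09 0 0 0 0 1;0.18 -0.08 0 0 0 0 1;0.19 -0.07 0 0 0 0 1;0.19 -0.06 0 0 0 0 1;0.19 -0.05 0 0 0 0 1;0.20 -0.04 0 0 0 0 1;0.20 -0.03 0 0 0 0 1"

```text
clock: 6.23
eef_pos: [532.2, -138.6, 244.2]
tcp_rot: [3.14, 0.007, -0.0]
contact_force: [-12.3, -6.9, 1.1]
opening: 0.0
```

```bash
cat > n.py <<'E'
from h import *
import sys
a=float(sys.argv[1]);s=float(sys.argv[2])
st()
for k in range(int(sys.argv[3]) if len(sys.argv)>3 else 1): r.grab_frame("top"); st()
arc(40*np.array([np.cos(a),np.sin(a)]),a+np.arange(1,11)*s); print("next a",a+10*s)
E
python3 n.py -4.596 -.05
```

```text
t 6.23 z 244.2 r 40.1 ang 1.767 F [-12.3  -6.9   1.1] Tz -0.133  M(axis) 0.406 p [-7.8 39.4]
t 6.28 z 244.2 r 40.1 ang 1.760 F [-11.7  -7.3   0.9] Tz -0.161  M(axis) 0.356 p [-7.5 39.4]
0.20 -0.02 0 0 0 0 1;0.20 -0.01 0 0 0 0 1;0.20 0.00 0 0 0 0 1;0.20 0.01 0 0 0 0 1;0.20 0.02 0 0 0 0 1;0.20 0.03 0 0 0 0 1;0.20 0.04 0 0 0 0 1;0.19 0.05 0 0 0 0 1;0.19 0.06 0 0 0 0 1;0.19 0.07 0 0 0 0 1;
next a -5.096
```

Request:
apply_moves --series "0.20 -0.02 0 0 0 0 1;0.20 -0.01 0 0 0 0 1;0.20 0.00 0 0 0 0 1;0.20 0.01 0 0 0 0 1;0.20 0.02 0 0 0 0 1;0.20 0.03 0 0 0 0 1;0.20 0.04 0 0 0 0 1;0.19 0.05 0 0 0 0 1;0.19 0.06 0 0 0 0 1;0.19 0.07 0 0 0 0 1"

```text
clock: 7.12
eef_pos: [551.1, -139.7, 243.9]
tcp_rot: [-3.14, 0.009, -0.0]
contact_force: [-14.7, 0.2, 4.1]
opening: 0.0
```

```bash
python3 n.py -5.096 -.05
```

```text
t 7.12 z 243.9 r 39.9 ang 1.289 F [-14.7   0.2   4.1] Tz -0.209  M(axis) 0.355 p [11.1 38.3]
t 7.17 z 244.0 r 39.8 ang 1.281 F [-13.6   0.1   2.7] Tz -0.136  M(axis) 0.383 p [11.4 38.2]
0.18 0.08 0 0 0 0 1;0.18 0.09 0 0 0 0 1;0.17 0.10 0 0 0 0 1;0.17 0.11 0 0 0 0 1;0.16 0.11 0 0 0 0 1;0.16 0.12 0 0 0 0 1;0.15 0.13 0 0 0 0 1;0.15 0.14 0 0 0 0 1;0.14 0.14 0 0 0 0 1;0.13 0.15 0 0 0 0 1;
next a -5.596
```

Request:
apply_moves --series "0.18 0.08 0 0 0 0 1;0.18 0.09 0 0 0 0 1;0.17 0.10 0 0 0 0 1;0.17 0.11 0 0 0 0 1;0.16 0.11 0 0 0 0 1;0.16 0.12 0 0 0 0 1;0.15 0.13 0 0 0 0 1;0.15 0.14 0 0 0 0 1;0.14 0.14 0 0 0 0 1;0.13 0.15 0 0 0 0 1"

```text
clock: 8.0
eef_pos: [568.5, -149.7, 244.1]
tcp_rot: [-3.137, 0.006, -0.0]
contact_force: [-7.2, 9.7, 1.2]
opening: -0.005
```

```bash
python3 n.py -5.596 -.05
```

```text
t 8.00 z 244.1 r 40.2 ang 0.781 F [-7.2  9.7  1.2] Tz -0.100  M(axis) 0.380 p [28.5 28.3]
t 8.05 z 244.1 r 40.3 ang 0.769 F [-5.9  8.5  1.5] Tz -0.066  M(axis) 0.346 p [29. 28.]
0.12 0.16 0 0 0 0 1;0.11 0.16 0 0 0 0 1;0.11 0.17 0 0 0 0 1;0.10 0.17 0 0 0 0 1;0.09 0.18 0 0 0 0 1;0.08 0.18 0 0 0 0 1;0.07 0.19 0 0 0 0 1;0.06 0.19 0 0 0 0 1;0.05 0.19 0 0 0 0 1;0.04 0.20 0 0 0 0 1;
next a -6.096
```

Request:
apply_moves --series "0.12 0.16 0 0 0 0 1;0.11 0.16 0 0 0 0 1;0.11 0.17 0 0 0 0 1;0.10 0.17 0 0 0 0 1;0.09 0.18 0 0 0 0 1;0.08 0.18 0 0 0 0 1;0.07 0.19 0 0 0 0 1;0.06 0.19 0 0 0 0 1;0.05 0.19 0 0 0 0 1;0.04 0.20 0 0 0 0 1"

```text
clock: 8.88
eef_pos: [577.5, -166.9, 244.3]
tcp_rot: [-3.136, 0.005, -0.001]
contact_force: [-4.4, 13.3, 0.9]
opening: -0.003
```

```bash
python3 n.py -6.096 -.05
```

```text
t 8.88 z 244.3 r 39.1 ang 0.287 F [-4.4 13.3  0.9] Tz -0.142  M(axis) 0.405 p [37.5 11.1]
t 8.93 z 244.3 r 39.1 ang 0.280 F [-5.9 11.2  1.8] Tz -0.102  M(axis) 0.383 p [37.6 10.8]
0.03 0.20 0 0 0 0 1;0.02 0.20 0 0 0 0 1;0.01 0.20 0 0 0 0 1;0.00 0.20 0 0 0 0 1;-0.01 0.20 0 0 0 0 1;-0.02 0.20 0 0 0 0 1;-0.03 0.20 0 0 0 0 1;-0.04 0.20 0 0 0 0 1;-0.05 0.19 0 0 0 0 1;-0.06 0.19 0 0 0 0 1;
next a -6.596
```

Request:
apply_moves --series "0.03 0.20 0 0 0 0 1;0.02 0.20 0 0 0 0 1;0.01 0.20 0 0 0 0 1;0.00 0.20 0 0 0 0 1;-0.01 0.20 0 0 0 0 1;-0.02 0.20 0 0 0 0 1;-0.03 0.20 0 0 0 0 1;-0.04 0.20 0 0 0 0 1;-0.05 0.19 0 0 0 0 1;-0.06 0.19 0 0 0 0 1"

```text
clock: 9.77
eef_pos: [577.5, -186.7, 244.4]
tcp_rot: [-3.136, 0.001, -0.0]
contact_force: [1.0, 13.1, -0.6]
opening: -0.0
```

```bash
python3 n.py -6.596 -.05
```

```text
t 9.77 z 244.4 r 38.5 ang -0.229 F [ 1.  13.1 -0.6] Tz -0.053  M(axis) 0.447 p [37.5 -8.7]
t 9.82 z 244.5 r 38.6 ang -0.237 F [ 2.4 11.9 -2.2] Tz -0.048  M(axis) 0.420 p [37.5 -9.1]
-0.07 0.19 0 0 0 0 1;-0.08 0.19 0 0 0 0 1;-0.08 0.18 0 0 0 0 1;-0.09 0.18 0 0 0 0 1;-0.10 0.17 0 0 0 0 1;-0.11 0.17 0 0 0 0 1;-0.12 0.16 0 0 0 0 1;-0.13 0.15 0 0 0 0 1;-0.13 0.15 0 0 0 0 1;-0.14 0.14 0 0 0 0 1;
next a -7.096
```

Request:
apply_moves --series "-0.07 0.19 0 0 0 0 1;-0.08 0.19 0 0 0 0 1;-0.08 0.18 0 0 0 0 1;-0.09 0.18 0 0 0 0 1;-0.10 0.17 0 0 0 0 1;-0.11 0.17 0 0 0 0 1;-0.12 0.16 0 0 0 0 1;-0.13 0.15 0 0 0 0 1;-0.13 0.15 0 0 0 0 1;-0.14 0.14 0 0 0 0 1"

```text
clock: 10.65
eef_pos: [569.3, -201.7, 244.7]
tcp_rot: [-3.133, -0.004, -0.001]
contact_force: [11.0, 23.6, -3.9]
opening: -0.004
```

```bash
python3 n.py -7.096 -.05
```

```text
t 10.65 z 244.7 r 37.6 ang -0.681 F [11.  23.6 -3.9] Tz -0.107  M(axis) 0.844 p [ 29.3 -23.7]
t 10.70 z 244.7 r 37.7 ang -0.687 F [11.1 21.  -4.3] Tz -0.025  M(axis) 0.851 p [ 29.1 -23.9]
-0.15 0.13 0 0 0 0 1;-0.16 0.13 0 0 0 0 1;-0.16 0.12 0 0 0 0 1;-0.17 0.11 0 0 0 0 1;-0.17 0.10 0 0 0 0 1;-0.18 0.09 0 0 0 0 1;-0.18 0.08 0 0 0 0 1;-0.19 0.07 0 0 0 0 1;-0.19 0.07 0 0 0 0 1;-0.19 0.06 0 0 0 0 1;
next a -7.596
```

```bash
python3 n.py -7.096 .12;python3 n.py -5.896 .12 0
```

```text
t 10.70 z 244.7 r 37.7 ang -0.687 F [11.1 21.  -4.3] Tz -0.025  M(axis) 0.851 p [ 29.1 -23.9]
t 10.75 z 244.8 r 37.8 ang -0.683 F [11.4 21.3 -5.5] Tz -0.097  M(axis) 0.801 p [ 29.4 -23.9]
0.33 -0.35 0 0 0 0 1;0.28 -0.39 0 0 0 0 1;0.24 -0.42 0 0 0 0 1;0.18 -0.44 0 0 0 0 1;0.13 -0.46 0 0 0 0 1;0.07 -0.47 0 0 0 0 1;0.02 -0.48 0 0 0 0 1;-0.04 -0.48 0 0 0 0 1;-0.10 -0.47 0 0 0 0 1;-0.15 -0.45 0 0 0 0 1;
next a -5.896
t 10.75 z 244.8 r 37.8 ang -0.683 F [11.4 21.3 -5.5] Tz -0.097  M(axis) 0.801 p [ 29.4 -23.9]
-0.21 -0.43 0 0 0 0 1;-0.26 -0.40 0 0 0 0 1;-0.30 -0.37 0 0 0 0 1;-0.35 -0.33 0 0 0 0 1;-0.38 -0.29 0 0 0 0 1;-0.42 -0.24 0 0 0 0 1;-0.44 -0.19 0 0 0 0 1;-0.46 -0.13 0 0 0 0 1;-0.47 -0.08 0 0 0 0 1;-0.48 -0.02 0 0 0 0 1;
next a -4.696
```

Request:
apply_moves --series "0.33 -0.35 0 0 0 0 1;0.28 -0.39 0 0 0 0 1;0.24 -0.42 0 0 0 0 1;0.18 -0.44 0 0 0 0 1;0.13 -0.46 0 0 0 0 1;0.07 -0.47 0 0 0 0 1;0.02 -0.48 0 0 0 0 1;-0.04 -0.48 0 0 0 0 1;-0.10 -0.47 0 0 0 0 1;-0.15 -0.45 0 0 0 0 1"

```text
clock: 11.58
eef_pos: [576.3, -162.1, 245.2]
tcp_rot: [-3.141, 0.0, -0.0]
contact_force: [-0.1, -0.1, 1.1]
opening: -0.003
```

```bash
python3 n.py -5.896 .05 3 | head -4; python3 - <<'E'
from h import *
im=r.grab_frame("top"); cv2.imwrite("pics/top2.png",im); cv2.imwrite("pics/c2.png",cv2.resize(im[155:335,395:575],(500,500),interpolation=cv2.INTER_CUBIC))
E
```

```text
t 11.58 z 245.2 r 39.7 ang 0.413 F [-0.1 -0.1  1.1] Tz -0.034  M(axis) -0.033 p [36.3 15.9]
t 11.63 z 245.2 r 39.6 ang 0.432 F [-0.6  0.5 -0.6] Tz -0.009  M(axis) 0.018 p [36.  16.6]
t 11.68 z 245.2 r 39.6 ang 0.420 F [ 0.3 -0.5  0.1] Tz 0.036  M(axis) 0.015 p [36.1 16.1]
t 11.73 z 245.3 r 39.6 ang 0.409 F [-0.5 -0.7  0.8] Tz 0.008  M(axis) -0.010 p [36.4 15.8]
```

View pics/c2.png

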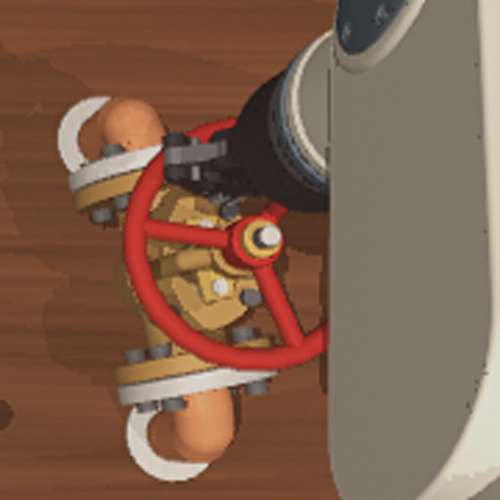

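Request:
apply_moves --series "-0.21 -0.43 0 0 0 0 1;-0.26 -0.40 0 0 0 0 1;-0.30 -0.37 0 0 0 0 1;-0.35 -0.33 0 0 0 0 1;-0.38 -0.29 0 0 0 0 1;-0.42 -0.24 0 0 0 0 1;-0.44 -0.19 0 0 0 0 1;-0.46 -0.13 0 0 0 0 1;-0.47 -0.08 0 0 0 0 1;-0.48 -0.02 0 0 0 0 1"

```text
clock: 12.62
eef_pos: [538.4, -137.6, 245.4]
tcp_rot: [-3.142, -0.0, -0.0]
contact_force: [1.1, -0.2, -0.2]
opening: 0.002
```

```bash
python3 n.py -4.696 .03 2
```

```text
t 12.62 z 245.4 r 40.4 ang 1.609 F [ 1.1 -0.2 -0.2] Tz 0.028  M(axis) -0.018 p [-1.6 40.4]
t 12.67 z 245.2 r 40.5 ang 1.633 F [-0.5  0.4 -0.1] Tz 0.028  M(axis) 0.048 p [-2.5 40.4]
t 12.72 z 245.2 r 40.4 ang 1.622 F [ 0.4 -0.  -0.1] Tz 0.036  M(axis) 0.021 p [-2.1 40.4]
-0.12 0.00 0 0 0 0 1;-0.12 0.01 0 0 0 0 1;-0.12 0.01 0 0 0 0 1;-0.12 0.01 0 0 0 0 1;-0.12 0.02 0 0 0 0 1;-0.12 0.02 0 0 0 0 1;-0.12 0.03 0 0 0 0 1;-0.12 0.03 0 0 0 0 1;-0.12 0.03 0 0 0 0 1;-0.11 0.04 0 0 0 0 1;
next a -4.396
```

Request:
apply_moves --series "-0.12 0.00 0 0 0 0 1;-0.12 0.01 0 0 0 0 1;-0.12 0.01 0 0 0 0 1;-0.12 0.01 0 0 0 0 1;-0.12 0.02 0 0 0 0 1;-0.12 0.02 0 0 0 0 1;-0.12 0.03 0 0 0 0 1;-0.12 0.03 0 0 0 0 1;-0.12 0.03 0 0 0 0 1;-0.11 0.04 0 0 0 0 1"

```text
clock: 13.55
eef_pos: [526.9, -139.7, 245.3]
tcp_rot: [-3.142, 0.0, -0.0]
contact_force: [0.0, -0.4, 0.1]
opening: 0.005
```

```bash
python3 n.py -4.396 .03 2
```

```text
t 13.55 z 245.3 r 40.5 ang 1.901 F [ 0.  -0.4  0.1] Tz -0.037  M(axis) -0.032 p [-13.1  38.3]
t 13.60 z 245.3 r 40.5 ang 1.906 F [1.4 0.6 1.1] Tz 0.009  M(axis) -0.051 p [-13.3  38.2]
t 13.65 z 245.2 r 40.5 ang 1.905 F [ 0.8  0.2 -1.4] Tz 0.003  M(axis) -0.032 p [-13.3  38.3]
-0.11 0.04 0 0 0 0 1;-0.11 0.04 0 0 0 0 1;-0.11 0.05 0 0 0 0 1;-0.11 0.05 0 0 0 0 1;-0.11 0.05 0 0 0 0 1;-0.11 0.06 0 0 0 0 1;-0.10 0.06 0 0 0 0 1;-0.10 0.06 0 0 0 0 1;-0.10 0.06 0 0 0 0 1;-0.10 0.07 0 0 0 0 1;
next a -4.096
```

Request:
apply_moves --series "-0.11 0.04 0 0 0 0 1;-0.11 0.04 0 0 0 0 1;-0.11 0.05 0 0 0 0 1;-0.11 0.05 0 0 0 0 1;-0.11 0.05 0 0 0 0 1;-0.11 0.06 0 0 0 0 1;-0.10 0.06 0 0 0 0 1;-0.10 0.06 0 0 0 0 1;-0.10 0.06 0 0 0 0 1;-0.10 0.07 0 0 0 0 1"

```text
clock: 14.48
eef_pos: [516.3, -145.1, 245.3]
tcp_rot: [-3.142, 0.0, -0.0]
contact_force: [0.8, -0.5, 1.2]
opening: -0.005
```

```bash
python3 n.py -4.096 .03 2
```

```text
t 14.48 z 245.3 r 40.5 ang 2.196 F [ 0.8 -0.5  1.2] Tz 0.002  M(axis) -0.012 p [-23.7  32.9]
t 14.53 z 245.2 r 40.5 ang 2.200 F [ 0.3  0.6 -0.5] Tz 0.018  M(axis) -0.006 p [-23.9  32.8]
t 14.58 z 245.2 r 40.6 ang 2.199 F [0.3 0.6 0.6] Tz 0.032  M(axis) 0.007 p [-23.8  32.8]
-0.10 0.07 0 0 0 0 1;-0.09 0.07 0 0 0 0 1;-0.09 0.08 0 0 0 0 1;-0.09 0.08 0 0 0 0 1;-0.09 0.08 0 0 0 0 1;-0.09 0.08 0 0 0 0 1;-0.08 0.09 0 0 0 0 1;-0.08 0.09 0 0 0 0 1;-0.08 0.09 0 0 0 0 1;-0.07 0.09 0 0 0 0 1;
next a -3.7960000000000003
```

Request:
apply_moves --series "-0.10 0.07 0 0 0 0 1;-0.09 0.07 0 0 0 0 1;-0.09 0.08 0 0 0 0 1;-0.09 0.08 0 0 0 0 1;-0.09 0.08 0 0 0 0 1;-0.09 0.08 0 0 0 0 1;-0.08 0.09 0 0 0 0 1;-0.08 0.09 0 0 0 0 1;-0.08 0.09 0 0 0 0 1;-0.07 0.09 0 0 0 0 1"

```text
clock: 15.42
eef_pos: [507.7, -153.4, 245.3]
tcp_rot: [-3.142, 0.0, -0.0]
contact_force: [-0.2, -0.3, 0.1]
opening: -0.001
```

```bash
python3 n.py -3.796 .03 2
```

```text
t 15.42 z 245.3 r 40.6 ang 2.490 F [-0.2 -0.3  0.1] Tz -0.005  M(axis) 0.011 p [-32.3  24.6]
t 15.47 z 245.3 r 40.6 ang 2.495 F [ 0.2  1.9 -0.5] Tz 0.008  M(axis) -0.057 p [-32.4  24.5]
t 15.52 z 245.2 r 40.6 ang 2.493 F [-0.4  0.1  0.5] Tz 0.006  M(axis) 0.012 p [-32.4  24.6]
-0.07 0.10 0 0 0 0 1;-0.07 0.10 0 0 0 0 1;-0.07 0.10 0 0 0 0 1;-0.06 0.10 0 0 0 0 1;-0.06 0.10 0 0 0 0 1;-0.06 0.11 0 0 0 0 1;-0.05 0.11 0 0 0 0 1;-0.05 0.11 0 0 0 0 1;-0.05 0.11 0 0 0 0 1;-0.04 0.11 0 0 0 0 1;
next a -3.496
```

Request:
apply_moves --series "-0.07 0.10 0 0 0 0 1;-0.07 0.10 0 0 0 0 1;-0.07 0.10 0 0 0 0 1;-0.06 0.10 0 0 0 0 1;-0.06 0.10 0 0 0 0 1;-0.06 0.11 0 0 0 0 1;-0.05 0.11 0 0 0 0 1;-0.05 0.11 0 0 0 0 1;-0.05 0.11 0 0 0 0 1;-0.04 0.11 0 0 0 0 1"

```text
clock: 16.35
eef_pos: [502.4, -162.8, 245.3]
tcp_rot: [-3.139, -0.001, -0.001]
contact_force: [4.7, 8.2, -0.2]
opening: 0.001
```

```bash
python3 n.py -3.496 .03 2
```

```text
t 16.35 z 245.3 r 40.5 ang 2.758 F [ 4.7  8.2 -0.2] Tz 0.054  M(axis) -0.324 p [-37.6  15.2]
t 16.40 z 245.2 r 40.5 ang 2.757 F [ 3.3  9.  -1.2] Tz 0.098  M(axis) -0.289 p [-37.5  15.2]
t 16.45 z 245.3 r 40.5 ang 2.754 F [ 4.4  8.7 -0.4] Tz 0.081  M(axis) -0.311 p [-37.5  15.3]
-0.04 0.11 0 0 0 0 1;-0.04 0.11 0 0 0 0 1;-0.03 0.12 0 0 0 0 1;-0.03 0.12 0 0 0 0 1;-0.03 0.12 0 0 0 0 1;-0.02 0.12 0 0 0 0 1;-0.02 0.12 0 0 0 0 1;-0.02 0.12 0 0 0 0 1;-0.01 0.12 0 0 0 0 1;-0.01 0.12 0 0 0 0 1;
next a -3.196
```

```bash
python3 - <<'E'
from h import *
a=-3.496
for k in range(5):
    arc(40*np.array([np.cos(a),np.sin(a)]),a+np.arange(1,11)*.12);a+=1.2
E
```

```text
-0.14 0.46 0 0 0 0 1;-0.08 0.47 0 0 0 0 1;-0.03 0.48 0 0 0 0 1;0.03 0.48 0 0 0 0 1;0.09 0.47 0 0 0 0 1;0.14 0.46 0 0 0 0 1;0.20 0.44 0 0 0 0 1;0.25 0.41 0 0 0 0 1;0.30 0.38 0 0 0 0 1;0.34 0.34 0 0 0 0 1;
0.38 0.30 0 0 0 0 1;0.41 0.25 0 0 0 0 1;0.44 0.20 0 0 0 0 1;0.46 0.14 0 0 0 0 1;0.47 0.09 0 0 0 0 1;0.48 0.03 0 0 0 0 1;0.48 -0.03 0 0 0 0 1;0.47 -0.08 0 0 0 0 1;0.46 -0.14 0 0 0 0 1;0.44 -0.19 0 0 0 0 1;
0.41 -0.24 0 0 0 0 1;0.38 -0.29 0 0 0 0 1;0.34 -0.34 0 0 0 0 1;0.30 -0.37 0 0 0 0 1;0.25 -0.41 0 0 0 0 1;0.20 -0.43 0 0 0 0 1;0.15 -0.46 0 0 0 0 1;0.09 -0.47 0 0 0 0 1;0.04 -0.48 0 0 0 0 1;-0.02 -0.48 0 0 0 0 1;
-0.08 -0.47 0 0 0 0 1;-0.13 -0.46 0 0 0 0 1;-0.19 -0.44 0 0 0 0 1;-0.24 -0.42 0 0 0 0 1;-0.29 -0.38 0 0 0 0 1;-0.33 -0.35 0 0 0 0 1;-0.37 -0.30 0 0 0 0 1;-0.40 -0.26 0 0 0 0 1;-0.43 -0.21 0 0 0 0 1;-0.45 -0.15 0 0 0 0 1;
-0.47 -0.10 0 0 0 0 1;-0.48 -0.04 0 0 0 0 1;-0.48 0.02 0 0 0 0 1;-0.47 0.07 0 0 0 0 1;-0.46 0.13 0 0 0 0 1;-0.44 0.18 0 0 0 0 1;-0.42 0.24 0 0 0 0 1;-0.39 0.28 0 0 0 0 1;-0.35 0.33 0 0 0 0 1;-0.31 0.37 0 0 0 0 1;
```

Request:
apply_moves --series "-0.14 0.46 0 0 0 0 1;-0.08 0.47 0 0 0 0 1;-0.03 0.48 0 0 0 0 1;0.03 0.48 0 0 0 0 1;0.09 0.47 0 0 0 0 1;0.14 0.46 0 0 0 0 1;0.20 0.44 0 0 0 0 1;0.25 0.41 0 0 0 0 1;0.30 0.38 0 0 0 0 1;0.34 0.34 0 0 0 0 1"

```text
clock: 17.28
eef_pos: [510.9, -205.7, 244.2]
tcp_rot: [-3.137, 0.005, -0.0]
contact_force: [-4.8, 11.7, 1.0]
opening: 0.001
```

```bash
python3 n.py -2.296 .12 1|head -2
```

```text
t 17.28 z 244.2 r 40.1 ang -2.382 F [-4.8 11.7  1. ] Tz 0.103  M(axis) -0.371 p [-29.1 -27.7]
t 17.33 z 244.1 r 40.2 ang -2.362 F [-5.1  8.  -0.6] Tz 0.055  M(axis) -0.316 p [-28.6 -28.2]
```

Driving steadily at about 0.37–0.4 N m; continuing.

Request:
apply_moves --series "0.38 0.30 0 0 0 0 1;0.41 0.25 0 0 0 0 1;0.44 0.20 0 0 0 0 1;0.46 0.14 0 0 0 0 1;0.47 0.09 0 0 0 0 1;0.48 0.03 0 0 0 0 1;0.48 -0.03 0 0 0 0 1;0.47 -0.08 0 0 0 0 1;0.46 -0.14 0 0 0 0 1;0.44 -0.19 0 0 0 0 1"

```text
clock: 18.17
eef_pos: [553.2, -213.2, 243.5]
tcp_rot: [-3.14, 0.011, 0.0]
contact_force: [-16.7, -0.9, 1.3]
opening: 0.001
```

```bash
python3 n.py -1.096 .12 1|head -2
```

```text
t 18.17 z 243.5 r 37.6 ang -1.213 F [-16.7  -0.9   1.3] Tz 0.281  M(axis) -0.318 p [ 13.2 -35.2]
t 18.22 z 243.6 r 37.8 ang -1.190 F [-11.9  -3.3   4.3] Tz 0.142  M(axis) -0.321 p [ 14.1 -35.1]
```

Request:
apply_moves --series "0.41 -0.24 0 0 0 0 1;0.38 -0.29 0 0 0 0 1;0.34 -0.34 0 0 0 0 1;0.30 -0.37 0 0 0 0 1;0.25 -0.41 0 0 0 0 1;0.20 -0.43 0 0 0 0 1;0.15 -0.46 0 0 0 0 1;0.09 -0.47 0 0 0 0 1;0.04 -0.48 0 0 0 0 1;-0.02 -0.48 0 0 0 0 1"

```text
clock: 19.05
eef_pos: [578.5, -176.9, 245.2]
tcp_rot: [3.136, 0.002, 0.0]
contact_force: [-2.2, -14.7, -0.6]
opening: -0.0
```

```bash
python3 n.py 0.104 .12 1|head -2
```

```text
t 19.05 z 245.2 r 38.5 ang 0.029 F [ -2.2 -14.7  -0.6] Tz 0.088  M(axis) -0.475 p [38.5  1.1]
t 19.10 z 245.2 r 38.7 ang 0.051 F [ -1.8 -11.9  -0.4] Tz 0.090  M(axis) -0.369 p [38.7  2. ]
```

Request:
apply_moves --series "-0.08 -0.47 0 0 0 0 1;-0.13 -0.46 0 0 0 0 1;-0.19 -0.44 0 0 0 0 1;-0.24 -0.42 0 0 0 0 1;-0.29 -0.38 0 0 0 0 1;-0.33 -0.35 0 0 0 0 1;-0.37 -0.30 0 0 0 0 1;-0.40 -0.26 0 0 0 0 1;-0.43 -0.21 0 0 0 0 1;-0.45 -0.15 0 0 0 0 1"

```text
clock: 19.93
eef_pos: [553.0, -141.0, 246.2]
tcp_rot: [3.138, -0.007, 0.0]
contact_force: [12.1, -6.4, -3.8]
opening: 0.003
```

```bash
python3 n.py 1.304 .12 1|head -2
```

```text
t 19.93 z 246.2 r 39.2 ang 1.233 F [12.1 -6.4 -3.8] Tz 0.108  M(axis) -0.423 p [13. 37.]
t 19.98 z 246.2 r 39.2 ang 1.250 F [ 9.5 -6.  -2.2] Tz 0.054  M(axis) -0.373 p [12.3 37.2]
```

Request:
apply_moves --series "-0.47 -0.10 0 0 0 0 1;-0.48 -0.04 0 0 0 0 1;-0.48 0.02 0 0 0 0 1;-0.47 0.07 0 0 0 0 1;-0.46 0.13 0 0 0 0 1;-0.44 0.18 0 0 0 0 1;-0.42 0.24 0 0 0 0 1;-0.39 0.28 0 0 0 0 1;-0.35 0.33 0 0 0 0 1;-0.31 0.37 0 0 0 0 1"

```text
clock: 20.82
eef_pos: [511.6, -153.7, 247.8]
tcp_rot: [-3.141, -0.01, -0.0]
contact_force: [9.1, 10.4, 10.2]
opening: 0.0
```

```bash
python3 n.py 2.504 .035 3
```

```text
t 20.82 z 247.8 r 37.3 ang 2.433 F [ 9.1 10.4 10.2] Tz 0.122  M(axis) -0.394 p [-28.4  24.3]
t 20.87 z 247.6 r 37.8 ang 2.458 F [ 7.5  7.3 10.3] Tz 0.031  M(axis) -0.362 p [-29.3  23.8]
t 20.92 z 247.6 r 37.9 ang 2.457 F [7.2 7.2 9.4] Tz 0.047  M(axis) -0.340 p [-29.4  24. ]
t 20.97 z 247.5 r 38.1 ang 2.456 F [6.7 7.3 9.6] Tz 0.031  M(axis) -0.346 p [-29.5  24.1]
-0.08 0.11 0 0 0 0 1;-0.08 0.12 0 0 0 0 1;-0.07 0.12 0 0 0 0 1;-0.07 0.12 0 0 0 0 1;-0.06 0.12 0 0 0 0 1;-0.06 0.13 0 0 0 0 1;-0.06 0.13 0 0 0 0 1;-0.05 0.13 0 0 0 0 1;-0.05 0.13 0 0 0 0 1;-0.04 0.13 0 0 0 0 1;
next a 2.854
```

Request:
apply_moves --series "-0.08 0.11 0 0 0 0 1;-0.08 0.12 0 0 0 0 1;-0.07 0.12 0 0 0 0 1;-0.07 0.12 0 0 0 0 1;-0.06 0.12 0 0 0 0 1;-0.06 0.13 0 0 0 0 1;-0.06 0.13 0 0 0 0 1;-0.05 0.13 0 0 0 0 1;-0.05 0.13 0 0 0 0 1;-0.04 0.13 0 0 0 0 1"

```text
clock: 21.8
eef_pos: [503.0, -165.0, 246.6]
tcp_rot: [-3.139, -0.004, -0.0]
contact_force: [3.9, 11.9, 7.7]
opening: 0.001
```

```bash
python3 n.py 2.854 -.08 3
```

```text
t 21.80 z 246.6 r 39.2 ang 2.805 F [ 3.9 11.9  7.7] Tz 0.126  M(axis) -0.364 p [-37.  13.]
t 21.85 z 246.6 r 39.3 ang 2.810 F [ 4.6 11.4  8.9] Tz 0.117  M(axis) -0.365 p [-37.1  12.8]
t 21.90 z 246.6 r 39.2 ang 2.808 F [ 3.1 11.1  8.1] Tz 0.120  M(axis) -0.332 p [-37.1  12.8]
t 21.95 z 246.6 r 39.2 ang 2.808 F [ 3.5 11.1  8.2] Tz 0.098  M(axis) -0.359 p [-37.   12.9]
0.10 -0.30 0 0 0 0 1;0.13 -0.29 0 0 0 0 1;0.15 -0.28 0 0 0 0 1;0.17 -0.27 0 0 0 0 1;0.19 -0.26 0 0 0 0 1;0.21 -0.24 0 0 0 0 1;0.23 -0.22 0 0 0 0 1;0.25 -0.20 0 0 0 0 1;0.26 -0.18 0 0 0 0 1;0.28 -0.16 0 0 0 0 1;
next a 2.0540000000000003
```

Request:
apply_moves --series "0.10 -0.30 0 0 0 0 1;0.13 -0.29 0 0 0 0 1;0.15 -0.28 0 0 0 0 1;0.17 -0.27 0 0 0 0 1;0 0 0 0 0 0 1;0 0 -1 0 0 0 1;0 0 -2 0 0 0 1;0 0 -2 0 0 0 1;0 0 -2 0 0 0 1;0 0 -2 0 0 0 1"

```text
clock: 22.78
eef_pos: [506.6, -155.3, 336.9]
tcp_rot: [3.141, 0.0, -0.0]
contact_force: [0.1, -0.8, -0.9]
opening: 0.001
```

Request:
apply_moves --series "0 0 -1 0 0 0 1;-2.5 0 0 0 0 0 1;-2.5 0 0 0 0 0 1;-2.5 0 0 0 0 0 1;-2.5 0 0 0 0 0 1;-2.5 0 0 0 0 0 1;0 0 0 0 0 0 1;0 0 0 0 0 0 1;0 0 0 0 0 0 1;0 0 0 0 0 0 1"

```text
clock: 23.62
eef_pos: [382.7, -155.2, 345.4]
tcp_rot: [3.141, -0.0, -0.0]
contact_force: [0.5, 0.6, 0.3]
opening: -0.002
```

```bash
python3 - <<'E'
from h import *
o=[];st()
for n,(u,v) in (("scene",(160,250)),("top",(485,245))):
    im=r.grab_frame(n); cv2.imwrite(f"pics/{n}3.png",im)
    o.append(cv2.resize(im,(400,300)));
    c=im[v-90:v+90,u-90:u+90]; o.append(cv2.resize(c,(300,300),interpolation=cv2.INTER_CUBIC))
    print(wheel(n,im))
cv2.imwrite("pics/c3.png",np.vstack([np.hstack(o[:2]),np.hstack(o[2:])])); st()
E
```

```text
t 23.62 z 345.4 r 159.0 ang 2.998 F [0.5 0.6 0.3] Tz 0.002  M(axis) -0.111 p [-157.3   22.8]
(array([ 539.17424632, -178.83745924]), np.float64(77.67126235350122), 33, np.float64(69.45663122056673), np.float64(1.1452991532656145))
(array([ 540.85905309, -177.26474108]), np.float64(77.12380067247024), 89, np.float64(66.98908423046738), np.float64(1.054321900464505))
t 23.72 z 345.2 r 159.1 ang 2.997 F [0.9 0.  0.8] Tz 0.084  M(axis) 0.056 p [-157.4   22.9]
```

View pics/c3.png

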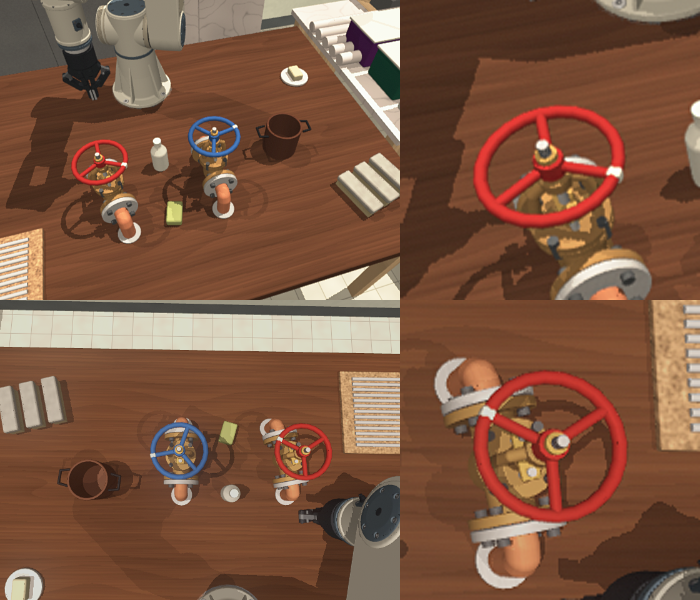

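```bash
python3 -c "
from rig import r; print(r.sign_off())"
```

```text
the job is handed in; nothing more can be done
None
```

I wound the red valve shut by feel, opened it about one turn, backed the arm off and handed the job in at about 24 s. No verdict was reported.

- **Method:** I put the closed fingers in one window of the wheel and moved them in a circle about its axis, pushing the spokes.
- **Closing:** Clockwise drive felt like about 0.4 N m. On the seat the moment rose to 0.80–0.85 N m, which is snug, and I stopped there.
- **Opening:** The play going anticlockwise was nearly free. The drive came on with the finger somewhere between 2.49 and 2.76 rad, and I stopped one turn later at 2.81 rad. That is roughly 1.01 to 1.05 turns from where it took up, against a tolerance of a fifth of a turn.
- **Cross-check:** Total wheel travel from seat touch (seat touch inferred from the moment) to the end is about 8.2 rad. Taking off the stated play of a quarter to a third of a turn leaves 0.97 to 1.06 turns, which agrees.
- **Last look:** The two cameras put the wheel's paint mark at 1.15 and 1.05 rad. The top view is probably skewed by other white parts, because it was also off at the start. The scene view fits where the finger left the wheel.
- **Other objects:** The blue valve, bottle, soap and crock looked unmoved by eye, and the wrist force read zero with the arm clear.
- **Oddity:** Near the end of opening, an upward force of about 8–10 N lifted the tool about 2 mm. I don't know the cause; the drive moment stayed normal and the force was gone once the arm let go.

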